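# Hang the load hook on the cantilever test strip

## Robot

A 6-joint arm with a two-finger parallel gripper is mounted at the origin on the work surface; the furniture and walls round the work are solid. World frame = base frame: x ahead of the robot, y to its left, z up, the work surface at z = 0. Lengths are in mm, angles in rad, forces in N, time in s.
With the tool pointing down it reaches from about 250 to 800 mm from the base axis. Payload 8.5 kg.
Tool frame: the origin (TCP) lies at the very end of the fingers, on their centre line; the grasp point (between the pads) lies 19 mm behind it; z points along the fingers, y is the line along which they close (so a half turn about z gives the same grasp; the last joint's range is limited). The gripper opens to 85 mm and grips with 20 to 120 N. Pads are 22 mm wide; open, the fingers measure 114 mm over their backs; the gripper's body (76 mm by 85 mm) begins 54 mm behind the grasp point. The pads swing forward as they close: fully open they stand 13 mm farther back than shut.
Start: joints at [1.327, 0.238, -0.013, 1.319, 0, 1.571], TCP at [126.718, 509.432, 231.276] pointing down, gripper open.
Joint ranges: [-2.66, 2.66], [-1.03, 1.9], [-1.14, 1.46], [-1.82, 2.27], [-1.45, 1.34], [-3.14, 3.14]. Speed limits (rad/s): [2.22, 2.22, 2.79, 3.14, 3.14, 3.14].

## Interface

Orientations are given as a unit quaternion [x, y, z, w].
In Python, from cell import read_state, camera, sign_off gives the robot as it stands. The module is installed in compiled form; this text tells all that it offers.
- The arm moves only by the tool step_arm, never from a script. Its argument "targets" is text: rows parted by semicolons, each of 5 numbers parted by spaces: the gripper's target within -1 to 1 (fully open at 1, half-way at 0, shut at -1), then the shift along the tool's x, y, z in m, then the turn about the tool's z in rad. A call has 1 to 8 rows; each row shifts and turns the commanded pose from where the row before left it, along the tool's axes as they then stand; what a row does not reach is not made up. A row lasts 1/10 s, in which the tool goes at most 50 mm and 8.59 degrees, less where a joint would pass 70% of its speed; a pose out of reach is approached as far as the arm can. A call is refused whole if a number of a shift passes 0.05 or a number of a turn 0.15, either way. A call with a gripper value outside its range is refused whole. The fingers move at their own pace and stop on an object; "squeeze" is the grip in N (left out, the last holds). Time passes only in rows, so rows that do not move let the fingers close. It gives the time, the measured TCP pose, the force, the opening and the grip force at its end, in the units of the state.
- read_state(): the state, without advancing time (a new reading comes with each control period).
- camera(name): name is "scene" or "top" or "wrist"; returns a dict with "image" (480x640x3 uint8, red, green, blue), "mtx" (3x3 intrinsics, pixels), "distortion" ([k1, k2, p1, p2, k3] as OpenCV has them; the pictures are not rectified), "rvec" (rotation vector, rad) and "tvec" (3), from world to camera coordinates, as OpenCV has them. Camera axes: x right, y down, z forward; pixel columns grow to the right and rows downward; lengths in mm; the calibration is good to about 2 mm. A picture is of the moment at which its call begins. There is no depth.
- sign_off(): hands the job in; it is judged then, once.
The state is a dict: "t": time; "joints": joint angles; "joint_velocities": joint speeds; "joint_torque": joint torques, N m; "position": TCP position; "orientation": TCP orientation; "wrist_force": force on the tool from outside, world axes, zero at the start; "torque": the same for the moment, N m; "opening": finger opening in mm; "gripper_force": force on a finger pad.
Only numpy, scipy, OpenCV 4.12 (cv2) and the standard library are available. Lean on these libraries where they do the work, as an engineer would, in place of code of your own. Each camera call takes 0.05 s, during which the arm holds its last target. There are 200 camera calls.

## Task

Take the steel S-hook off its rack by the flat tab on top and hang it on the clamped test strip that has the one large hole near its free end: its upper point goes down through the hole and its shank stays outside, just beyond the strip's free end. Let it settle on the strip and let go, so that it hangs there by itself ready for the load.

Things in the scene. Friction and masses are not known exactly. Their poses are not given: they have to be found in the camera images.
- hook_tab (a point): Centre of the flat steel tab on top of the loose S-hook; grip here. Tab 24 mm along x, 12 mm thick along y (close the fingers along y), 42 mm high. The S-hook, 8 mm bar, 0.15 kg, lies in this x-z plane, z up. Inside top of its upper bend (rests on bar or strip): 28 mm below. Shank at x = -20 mm, straight to 78 mm below, slants to x = +20 mm at 112 mm below; bottom of the lower bend 170 mm below.
- hook_point (a point): End of the S-hook's upper point, the 8 mm bar end that goes down through the hole; axes as hook_tab, from which it lies at x = +20, z = -54 mm. Between it and the slanting shank there is 31 mm of height: a bar or strip passes there, level, along the hook's x, while its middle is about 70 mm below hook_tab.
- hook_rack: Low fixed rack on the bench where the hook hangs at the start, up to 30 mm off its middle. Origin: centre of its underside. Bar 12 mm wide, 8 mm thick, 186 mm long along y, top at z = 190 mm, on two posts no higher than the bar. The hook's upper point is on the +x side of the bar, the shank on the -x side: raise the hook 40 mm, then draw it out along -x.
- strip_hole (a point): Centre of the large through hole (28 mm across) of the wanted strip, on its upper face, z = 190 mm. Strip: bright flat steel, fixed, level, 50 mm wide, 6 mm thick, sticking 127 mm out of a clamp bar (top z = 216 mm). x runs from the free end to the clamp, z up; free end 26 mm away. Beside it, 90 mm apart in any order: two equal strips, one without holes, one with two 9 mm holes.
- strip_bridge (a point): Middle of the 12 mm bridge of steel between the large hole and the strip's free end, on the upper face; axes as strip_hole, 20 mm from it along -x. The hook's upper bend rests here: hanging, hook_tab is about 29 mm straight above this point and the hook's x lies along the strip's x. Below the strips only things under 25 mm high lie on the bench.
Mind the look-alikes: they are no part of the job. What is shaped like the part that bears hook_tab but purple is not meant.

How it is judged (in metres and radians):
At the end, for the whole second after the job is handed in: The S-hook hangs by itself: seen from above, the end of its upper point is within 14 mm of the large hole's centre and its tab's centre within 20 mm of the middle of the end bridge; the point's end is 12 to 40 mm below the strip's upper face (horizontal distance between hook_point and strip_hole below 0.014 m and z of hook_point in the frame of strip_hole between -0.04 and -0.012 m and horizontal distance between hook_tab and strip_bridge below 0.02 m); the robot touches nothing.
It also fails if it takes over 38 s, if anything falls off the work surface, if the arm or the gripper's body presses on something with over 40 N, if the wrist force passes 120 N, or if a joint passes its speed limit or range.

## Working session

There is one attempt and no reset: what is moved stays moved. The work goes in short steps, Python scripts to look and compute and a tool call to move; the robot and the scene stay as the last step left them, time stands still between calls to the robot, and variables do not carry over. Pictures are saved under pics/ and viewed, at most 10 in all, crops included, and the job is handed in when it is done.

Besides the shell and the picture viewer there is one more tool, called after "Request:" in YAML: its name, and indented under it one key for each argument. step_arm: Moves the arm, as the interface text tells. Its arguments: {"type":"object","properties":{"targets":{"type":"string"},"squeeze":{"type":"number"}},"required":["targets"]}

```bash
mkdir -p pics
cat > h.py <<'E'
import numpy as np, cv2, pickle
from cell import read_state, camera, sign_off
def ray(c,uv):
    p=cv2.undistortPoints(np.array([[uv]],float),np.array(c["mtx"]),np.array(c["distortion"]))[0,0]
    R=cv2.Rodrigues(np.array(c["rvec"],float))[0]; t=np.array(c["tvec"],float).ravel()
    return -R.T@t, R.T@np.array([p[0],p[1],1.])
def onz(c,uv,z):
    o,d=ray(c,uv); return o+d*(z-o[2])/d[2]
def proj(c,P):
    return cv2.projectPoints(np.array(P,float).reshape(-1,3),np.array(c["rvec"],float),np.array(c["tvec"],float),np.array(c["mtx"]),np.array(c["distortion"]))[0].reshape(-1,2)
def tri(c1,a,c2,b):
    o1,d1=ray(c1,a);o2,d2=ray(c2,b)
    s=np.linalg.lstsq(np.c_[d1,-d2],o2-o1,rcond=None)[0]
    p,q=o1+s[0]*d1,o2+s[1]*d2
    return (p+q)/2,np.linalg.norm(p-q)
def snap(n,f):
    c=camera(n); cv2.imwrite(f"pics/{f}.png",c["image"][:,:,::-1]); pickle.dump(c,open(f"{f}.pkl","wb")); return c
def load(f): return pickle.load(open(f"{f}.pkl","rb"))
E
python3 -c "
from h import *
snap('top','top1');snap('scene','sc1');print(read_state())
for f in('top1','sc1'):
  c=load(f);print(ray(c,(320,240)))"
```

```text
{'t': 0.1, 'joints': array([ 1.32697130e+00,  2.38705338e-01, -1.41705447e-02,  1.31923552e+00,
        1.16556513e-05,  1.57082918e+00]), 'joint_velocities': array([ 0.00166174, -0.00045658,  0.00187039,  0.00092984,  0.00284257,
       -0.00043427]), 'joint_torque': array([ 2.42893393e-04, -5.39723361e+01,  3.46997416e+01,  1.34554831e-02,
       -3.45805381e-05, -8.98266251e-06]), 'position': array([126.64570984, 509.09292706, 230.74980762]), 'orientation': array([ 1.21627029e-01,  9.92575656e-01, -6.51951832e-04, -8.57377273e-05]), 'wrist_force': array([ 0.12204747, -0.11523904,  0.15551261]), 'torque': array([-0.00565402, -0.03532403,  0.03931709]), 'gripper_force': 0.0, 'opening': 85.54282061341927}
(array([3.65714395e+02, 9.65860784e-01, 9.97959991e+02]), array([ 0.19024914, -0.02983898, -0.98134898]))
(array([ 107.3927411 , -615.9322751 , 1000.61069329]), array([ 0.36666641,  0.53000701, -0.76490878]))
```

View pics/top1.png

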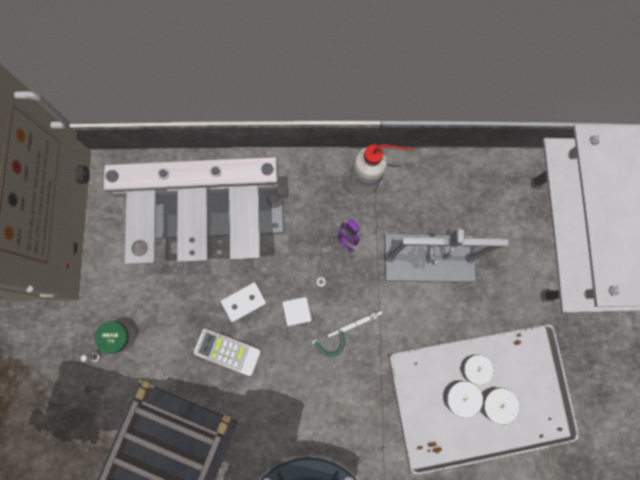

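View pics/sc1.png

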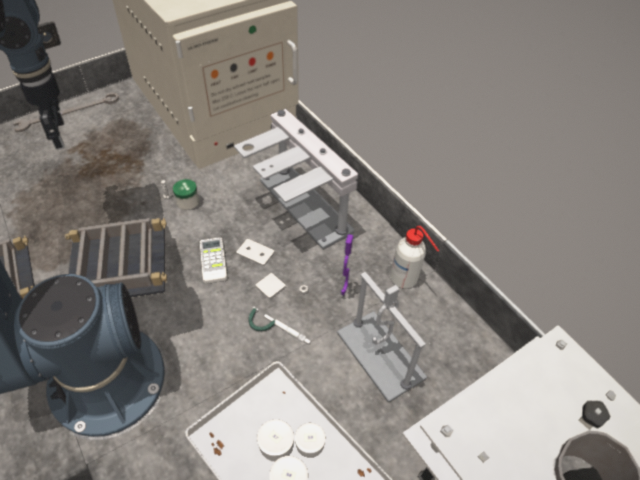

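The top view shows the wanted strip with its hole at about (139,247) and the rack bar at row 241 with the hook tab at about (458,237). The scene view has the hole at about (247,147) and the tab at about (391,297). The purple hook at (349,235) in the top view is the decoy.

Run:
```python
from h import *
a=load('top1');b=load('sc1')
A=cv2.resize(a['image'][215:295,375:520],None,fx=5,fy=5,interpolation=2)
B=cv2.resize(b['image'][265:405,330:430],None,fx=4,fy=4,interpolation=2)
C=cv2.resize(a['image'][150:270,95:290],None,fx=3,fy=3,interpolation=2)
cv2.imwrite('pics/c1.png',A[:,:,::-1]);
D=np.zeros((560,800,3),np.uint8);D[:560,:400]=B;
E_=cv2.resize(b['image'][100:200,225:325],None,fx=4,fy=4,interpolation=2);D[:400,400:]=E_
cv2.imwrite('pics/c2.png',D[:,:,::-1])
print(tri(a,(139,247),b,(247,147)),onz(a,(139,247),190))
print(tri(a,(458,237),b,(391,297)))
```

```text
(array([511.74114373, 288.08120269, 186.77516155]), np.float64(2.6162237417414227)) [512.37150063 286.45664449 190.        ]
(array([ 519.55251325, -254.0826134 ,  215.38637857]), np.float64(2.9010114795568613))
```

View pics/c1.png

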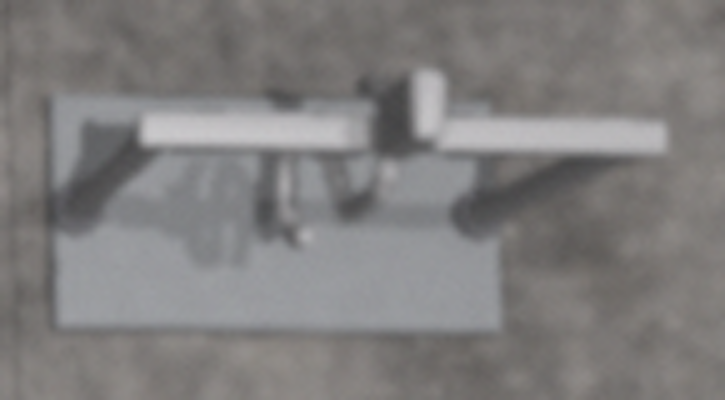

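View pics/c2.png

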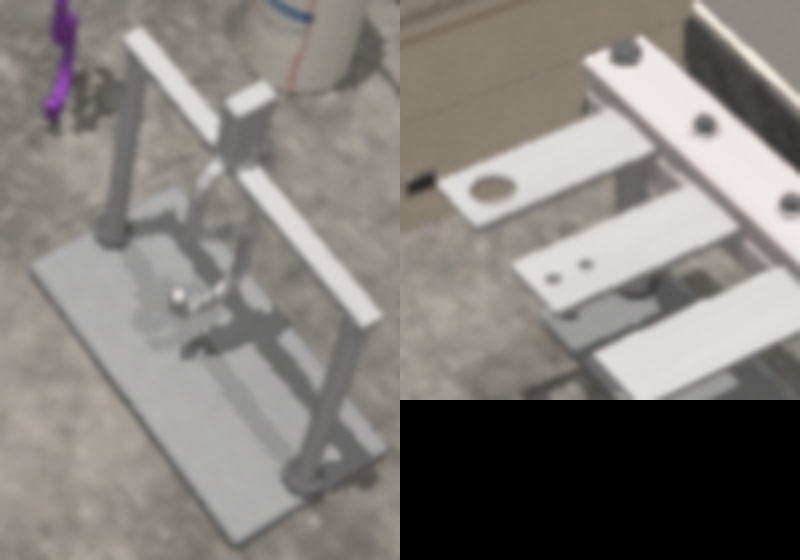

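Run:
```python
from h import *
np.set_printoptions(precision=1,suppress=True)
a=load('top1');b=load('sc1')
ta=lambda u,v:((u+.5)/5-.5+375,(v+.5)/5-.5+215)
sb=lambda u,v:((u+.5)/4-.5+330,(v+.5)/4-.5+265)
sc=lambda u,v:((u-400+.5)/4-.5+225,(v+.5)/4-.5+100)
print('tabtop',tri(a,ta(427,103),b,sb(250,98)),onz(a,ta(427,103),239),onz(b,sb(250,98),239))
print('bar ends',onz(a,ta(142,131),190),onz(a,ta(667,136),190),onz(b,sb(137,35),190),onz(b,sb(370,318),190))
print('base',[onz(a,ta(*p),6) for p in((52,95),(490,103),(500,330),(54,328))])
print('hole',onz(b,sc(493,188),190))
# hole ellipse and strip edges in top
g=cv2.cvtColor(a['image'],cv2.COLOR_RGB2GRAY)
L=[(127,190),(155,190),(155,262),(125,263)]
print('strip',[onz(a,p,190) for p in L],'sc',[onz(b,sc(*p),190) for p in((440,184),(478,228),(657,150),(612,110))])
T=onz(a,ta(427,103),239);T[2]=218
for s in(1,-1):
  P=np.array([[20,0,-54],[20,0,-40],[-20,0,-50],[-20,0,-78],[20,0,-112],[0,0,-166],[-20,0,-146]])*[s,1,1]+T
  pa=proj(a,P);pb=proj(b,P);print(s);print((pa-[375,215])*5);print((pb-[330,265])*4)
```

```text
tabtop (array([ 519.5, -251.3,  236.4]), np.float64(0.4868859226100718)) [ 519.2 -250.6  239. ] [ 517.8 -252.5  239. ]
bar ends [ 519.9 -166.5  190. ] [ 516.8 -351.3  190. ] [ 521.1 -170.3  190. ] [ 515.8 -350.5  190. ]
base [array([ 570.8, -167. ,    6. ]), array([ 566.2, -355.2,    6. ]), array([ 469. , -352.5,    6. ]), array([ 472. , -164.1,    6. ])]
hole [511.4 285.  190. ]
strip [array([614.2, 314. , 190. ]), array([613.6, 264.3, 190. ]), array([486.3, 257.5, 190. ]), array([484.8, 309. , 190. ])] sc [array([486.1, 305.9, 190. ]), array([486.5, 257.3, 190. ]), array([613.4, 262.7, 190. ]), array([610.2, 312. , 190. ])]
1
[[355.9  88.2]
 [367.2  80.1]
 [366.  196.7]
 [343.9 209.1]
 [312.7 119.4]
 [279.7 194.2]
 [295.4 236.2]]
[[261.2 163.5]
 [265.1 147.3]
 [195.5 198. ]
 [189.3 229.1]
 [245.9 227. ]
 [202.1 299.8]
 [175.  299.2]]
-1
[[362.8 198.5]
 [374.3 192.1]
 [359.1  85.9]
 [337.3 101.6]
 [318.8 223.1]
 [279.7 194.2]
 [289.7 136. ]]
[[194.6 202.5]
 [197.9 186.5]
 [262.3 158.9]
 [254.7 190.5]
 [182.  265.1]
 [202.1 299.8]
 [237.4 261.7]]
```

Request:
step_arm:
  targets: "1 0 0 -0.045 -0.112; 1 0 0 -0.045 -0.112; 1 -0.0204 -0.0376 0 0; 1 -0.0204 -0.0376 0 0; 1 -0.0204 -0.0376 0 0; 1 -0.0204 -0.0376 0 0; 1 -0.0204 -0.0376 0 0; 1 -0.0204 -0.0376 0 0"

```text
t: 0.9
position: [244.9, 279.8, 321.1]
orientation: [0.01, 1.0, -0.0, -0.0]
wrist_force: [0.4, 0.8, -0.4]
opening: 85.2
gripper_force: 0.0
```

Request:
step_arm:
  targets: "1 -0.0204 -0.0376 0 0; 1 -0.0204 -0.0376 0 0; 1 -0.0204 -0.0376 0 0; 1 -0.0204 -0.0376 0 0; 1 -0.0204 -0.0376 0 0; 1 -0.0204 -0.0376 0 0; 1 -0.0204 -0.0376 0 0; 1 -0.0204 -0.0376 0 0"

```text
t: 1.7
position: [402.1, -24.4, 321.2]
orientation: [0.01, 1.0, -0.0, -0.0]
wrist_force: [1.1, 0.9, -0.7]
opening: 85.5
gripper_force: 0.0
```

Request:
step_arm:
  targets: "1 -0.0204 -0.0376 0 0; 1 -0.0204 -0.0376 0 0; 1 -0.0204 -0.0376 0 0; 1 -0.0204 -0.0376 0 0; 1 0 0 0 0; 1 0 0 0 0; 1 0 0 0 0"

```text
t: 2.4
position: [480.0, -173.9, 321.2]
orientation: [0.01, 1.0, 0.0, -0.0]
wrist_force: [-0.6, 0.2, 0.6]
opening: 85.8
gripper_force: 0.0
```

Request:
step_arm:
  targets: "1 -0.02 -0.0382 0 0; 1 -0.02 -0.0382 0 0; 1 0 0 0 0; 1 0 0 0 0; 1 0 0 0 0"

```text
t: 2.9
position: [518.5, -250.3, 321.8]
orientation: [0.009, 1.0, 0.0, 0.0]
wrist_force: [0.3, -0.1, 0.4]
opening: 85.5
gripper_force: 0.0
```

Run:
```python
from h import *
np.set_printoptions(precision=1,suppress=True)
c=snap('wrist','w1');print(ray(c,(320,240)),read_state()['position'])
print(proj(c,[[518.5,-251,239],[518,-172,190],[518,-351,190]]))
```

```text
(array([ 438.6, -249.4,  465. ]), array([ 0.3, -0. , -1. ])) [ 518.5 -250.3  322. ]
[[325.4 248.3]
 [424.6 225.5]
 [200.6 229.4]]
```

View pics/w1.png

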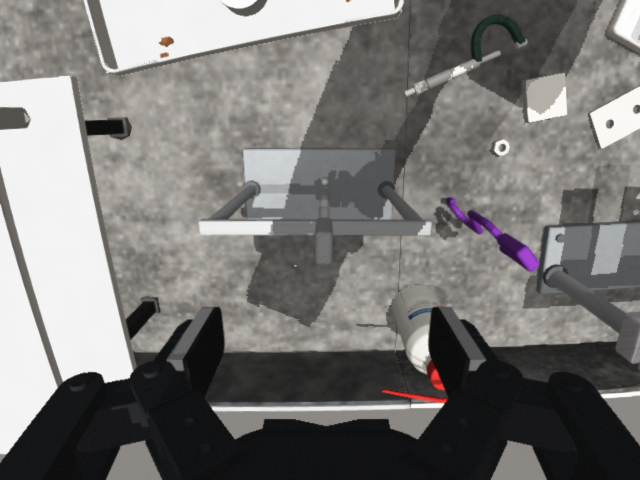

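The wrist view shows the tab top at about (324,249), against a predicted (325,248). The bar runs from column 200 to 431, so the position is confirmed and I'll descend and grip.

Request:
step_arm:
  targets: "1 0 0 0.04 0; 1 0 0 0.04 0; 1 0 0 0.03 0; 1 0 0 0.01 0; 1 0 0 0 0; 1 0 0 0 0"
  squeeze: 50

```text
t: 3.55
position: [519.6, -251.6, 203.2]
orientation: [0.01, 1.0, -0.001, 0.001]
wrist_force: [-0.1, -0.3, -0.1]
opening: 85.3
gripper_force: 0.0
```

Request:
step_arm:
  targets: "-1 0 0 0 0; -1 0 0 0 0; -1 0 0 0 0; -1 0 0 0 0; -1 0 0 0 0; -1 0 0 0 0; -1 0 0 0 0; -1 0 0 0 0"

```text
t: 4.35
position: [519.0, -251.7, 201.4]
orientation: [0.01, 1.0, -0.0, 0.0]
wrist_force: [-0.9, 0.6, 1.9]
opening: 11.5
gripper_force: 50.5
```

Request:
step_arm:
  targets: "-1 0 0 -0.01 0; -1 0 0 -0.01 0; -1 0 0 -0.01 0; -1 0 0 -0.01 0; -1 0 0 0 0; -1 0 0 0 0; -1 0 0 0 0"

```text
t: 5.05
position: [518.7, -251.6, 240.9]
orientation: [0.01, 1.0, 0.0, -0.0]
wrist_force: [0.6, -0.1, -1.7]
opening: 11.6
gripper_force: 50.2
```

Run:
```python
from h import *
s=read_state();print(s['position'],s['wrist_force'],s['opening'])
a=snap('top','t2');b=snap('scene','s2')
D=np.zeros((560,800,3),np.uint8)
D[:480,:320]=cv2.resize(a['image'][190:310,430:510],None,fx=4,fy=4,interpolation=2)
D[:560,400:800]=cv2.resize(b['image'][235:375,330:430],None,fx=4,fy=4,interpolation=2)
cv2.imwrite('pics/c3.png',D[:,:,::-1])
```

```text
[ 518.74165593 -251.60251481  240.91093876] [ 0.62015405 -0.0975458  -1.73870526] 11.609993987278006
```

View pics/c3.png

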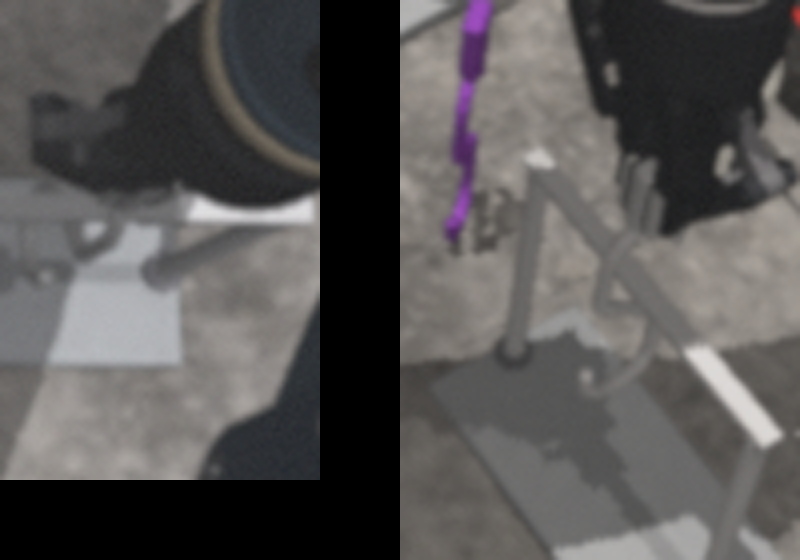

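The hook is raised with the fingers; its bend is seen at about crop (620,245) and it hangs straight. Next I'll draw it out along -x.

Request:
step_arm:
  targets: "-1 0.01 0 0 0; -1 0.015 0 0 0; -1 0.015 0 0 0; -1 0.015 0 0 0; -1 0.015 0 0 0; -1 0.02 0 0 0; -1 0.02 0 0 0; -1 0 0 0 0"

```text
t: 5.95
position: [406.2, -249.0, 241.5]
orientation: [0.01, 1.0, 0.0, -0.001]
wrist_force: [0.1, -0.4, -1.1]
opening: 11.3
gripper_force: 50.1
```

Request:
step_arm:
  targets: "-1 0 0 -0.03 -0.065; -1 0 0.009 -0.03 0; -1 -0.001 0.02 0 0; -1 -0.001 0.04 0 0; -1 -0.001 0.04 0 0; -1 -0.001 0.04 0 0; -1 -0.001 0.04 0 0; -1 -0.001 0.04 0 0"

```text
t: 6.75
position: [404.2, -19.0, 301.4]
orientation: [-0.022, 1.0, -0.0, 0.0]
wrist_force: [1.2, 0.2, -1.7]
opening: 11.3
gripper_force: 50.1
```

Request:
step_arm:
  targets: "-1 -0.001 0.04 0 0; -1 -0.001 0.04 0 0; -1 -0.001 0.04 0 0; -1 -0.001 0.04 0 0; -1 -0.001 0.04 0 0; -1 -0.001 0.04 0 0; -1 -0.001 0.04 0 0; -1 0 0.02 0 0"

```text
t: 7.55
position: [397.7, 282.4, 300.9]
orientation: [-0.024, 1.0, 0.0, -0.0]
wrist_force: [0.5, -1.5, -1.8]
opening: 11.6
gripper_force: 50.1
```

Request:
step_arm:
  targets: "-1 0 0 0 0; -1 0 0 0 0; -1 0 0 0 0"

```text
t: 7.85
position: [398.0, 278.8, 301.3]
orientation: [-0.022, 1.0, -0.0, -0.0]
wrist_force: [0.3, 0.4, -1.5]
opening: 11.4
gripper_force: 50.1
```

Run:
```python
from h import *
np.set_printoptions(precision=1,suppress=True)
s=read_state();print(s['position'],s['orientation'],s['wrist_force'],s['opening'])
w=snap('wrist','w2');b=snap('scene','s3')
D=np.zeros((600,800,3),np.uint8)
D[:360,:480]=cv2.resize(w['image'],(480,360),interpolation=3)
D[:600,480:800]=cv2.resize(b['image'][80:230,195:275],None,fx=4,fy=4,interpolation=2)
cv2.imwrite('pics/c4.png',D[:,:,::-1])
print(proj(w,[[511.9,285.5,190]]),proj(b,[[511.9,285.5,190]]))
```

```text
[398.  278.8 301.3] [-0.  1. -0. -0.] [ 0.3  0.4 -1.5] 11.440386605815617
[[328.2 364.4]] [[248.  146.4]]
```

View pics/c4.png

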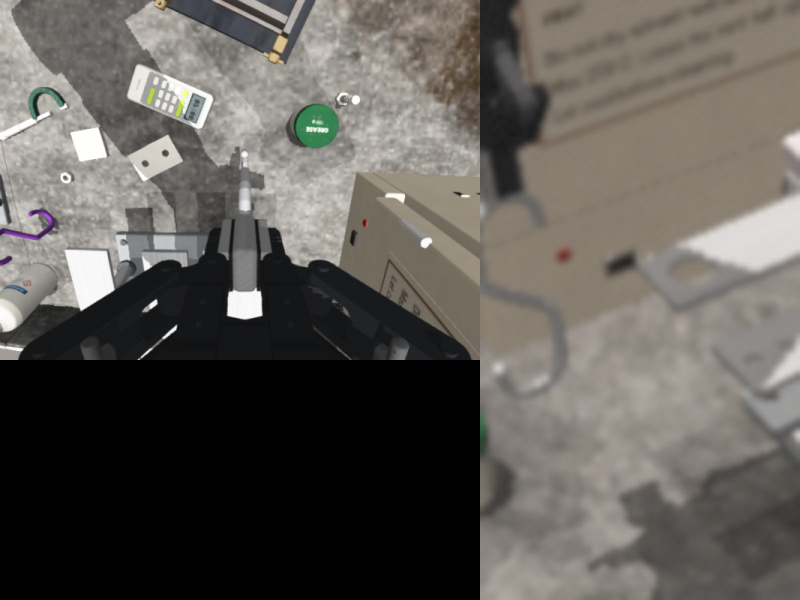

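In the wrist crop the hook is held with its tab at about (245,300) and its tip at (244,155). The scene crop shows the strip's hole at about (690,268) and the hook upright to its left. The cabinet stands close on the +y side, so I'll check the clearance there.

Run:
```python
from h import *
np.set_printoptions(precision=1,suppress=True)
a=load('top1');b=load('sc1');b3=load('s3')
print('floor edge',onz(b,(200,160),0),onz(b,(298,105),0),onz(a,(78,298),0),onz(a,(90,150),0))
print('handle',tri(a,(28,95),b,(292,45)),tri(a,(28,290),b,(185,95)))
# refined hole: dark blob centroid in top1 
for c,(x,y) in((a,(139,247)),(b,(247,147))):
    g=cv2.cvtColor(c['image'],cv2.COLOR_RGB2GRAY)[y-10:y+11,x-14:x+15].astype(float)
    m=(g<(g.max()+g.min())/2).astype(np.uint8)
    n,l,st,ce=cv2.connectedComponentsWithStats(m); k=l[10,14]
    print(k,st[k],onz(c,ce[k]+[x-14,y-10],188.5))
# predicted hook in current scene view, tab at tool + grasp
T=np.array([398-.0,278.8,317.8])
cs,sn=np.cos(.045),np.sin(.045)
for q in((20,-54),(-20,-60),(-20,-78),(20,-112),(0,-166),(-20,-146)):
    print(q,(proj(b3,T+[q[0]*cs,q[0]*sn,q[1]])-[195,80])*4+[480,0])
```

```text
floor edge [460. 519.   0.] [842.8 594.8   0. ] [439.6 476.9   0. ] [765.9 477.5   0. ]
handle (array([726.3, 427.8, 328.1]), np.float64(0.37728745410746883)) (array([426. , 414.4, 296.3]), np.float64(7.729946337968688))
1 [  6   3  17  16 210] [511.8 286.7 188.5]
2 [10  7 10  6 49] [511.3 287.5 188.5]
(20, -54) [[538.3 228.1]]
(-20, -60) [[476.2 263.1]]
(-20, -78) [[481.2 287.9]]
(20, -112) [[551.9 306.7]]
(0, -166) [[534.3 388.4]]
(-20, -146) [[499.4 377. ]]
```

Request:
step_arm:
  targets: "-1 0 0.001 0.025 0; -1 0 0.001 0.025 0; -1 0 0 0.011 0; -1 0 0 0 0; -1 0 0 0 0"

```text
t: 8.45
position: [398.3, 281.3, 241.2]
orientation: [-0.022, 1.0, 0.0, 0.0]
wrist_force: [-0.5, -0.4, -2.5]
opening: 11.7
gripper_force: 50.1
```

Request:
step_arm:
  targets: "-1 -0.01 0 0 0; -1 -0.018 0 0 0; -1 -0.018 0 0 0; -1 -0.018 0 0 0; -1 -0.018 0 0 0; -1 -0.012 0 0 0; -1 0 0 0 0; -1 0 0 0 0"

```text
t: 9.25
position: [491.8, 285.7, 240.3]
orientation: [-0.022, 1.0, -0.0, -0.0]
wrist_force: [0.3, 0.0, -1.5]
opening: 11.1
gripper_force: 50.1
```

Run:
```python
from h import *
np.set_printoptions(precision=1,suppress=True)
s=read_state();print(s['position'],s['orientation'][:2]*100,s['wrist_force'],s['opening'])
b=snap('scene','s4');a=snap('top','t4')
D=np.zeros((600,800,3),np.uint8)
D[:600,:480]=cv2.resize(b['image'][90:190,210:290],None,fx=6,fy=6,interpolation=2)
D[:400,480:800]=cv2.resize(a['image'][200:300,100:180],None,fx=4,fy=4,interpolation=2)
cv2.imwrite('pics/c5.png',D[:,:,::-1])
T=s['position']+[-.3,.6,16.6]
cs,sn=np.cos(.045),np.sin(.045)
for q in((20,-54),(-20,-60),(-20,-78),(20,-112),(0,-166)):
    print(q,(proj(b,T+[q[0]*cs,q[0]*sn,q[1]])-[210,90])*6)
print('hole',(proj(b,[511.7,286.5,190])-[210,90])*6)
```

```text
[491.8 285.7 240.3] [ -2.2 100. ] [ 0.3  0.  -1.5] 11.137773937652227
(20, -54) [[222.3 311.7]]
(-20, -60) [[136.7 360.8]]
(-20, -78) [[141.3 395.5]]
(20, -112) [[234.1 421.4]]
(0, -166) [[204. 536.]]
hole [[226.3 337.5]]
```

View pics/c5.png

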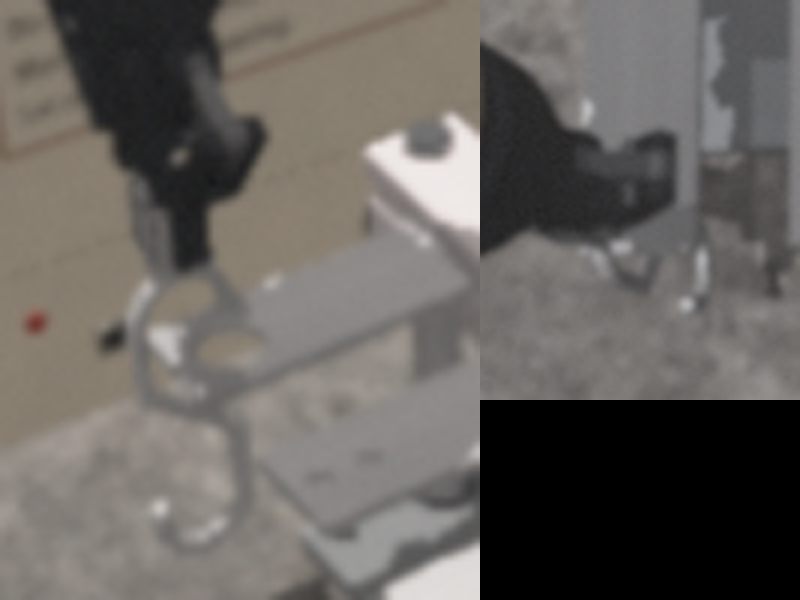

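The crop shows the strip between the upper point, at about (228,310), and the slanting shank. The point is right above the hole at (228,347), so I'll lower it.

Request:
step_arm:
  targets: "-1 0 0 0.01 0; -1 0 0 0.01 0; -1 0 0 0.01 0; -1 0 0 0.004 0; -1 0 0 0 0; -1 0 0 0 0; -1 0 0 0 0"

```text
t: 10.05
position: [492.1, 285.9, 206.7]
orientation: [-0.023, 1.0, 0.0, 0.0]
wrist_force: [-0.4, 0.6, -2.0]
opening: 11.2
gripper_force: 50.0
```

Request:
step_arm:
  targets: "-1 0 0 0.002 0; -1 0 0 0.001 0; -1 0 0 0 0; -1 0 0 0 0"

```text
t: 10.45
position: [491.9, 285.8, 203.3]
orientation: [-0.023, 1.0, -0.0, 0.0]
wrist_force: [1.0, -0.0, -1.3]
opening: 11.4
gripper_force: 50.0
```

Request:
step_arm:
  targets: "-1 0 0 0.001 0; -1 0 0 0 0; -1 0 0 0 0"

```text
t: 10.75
position: [491.8, 285.8, 202.3]
orientation: [-0.023, 1.0, -0.0, -0.0]
wrist_force: [0.1, -0.3, -1.5]
opening: 11.2
gripper_force: 50.0
```

Request:
step_arm:
  targets: "-1 0 0 0.001 0; -1 0 0 0 0; -1 0 0 0 0"

```text
t: 11.05
position: [492.0, 285.8, 201.6]
orientation: [-0.023, 1.0, 0.0, 0.0]
wrist_force: [-0.7, -1.3, 1.6]
opening: 11.6
gripper_force: 50.8
```

Request:
step_arm:
  targets: "-1 0 0 0.0005 0; -1 0 0 0 0; -1 0 0 0 0"

```text
t: 11.35
position: [492.0, 285.9, 201.4]
orientation: [-0.023, 1.0, 0.0, 0.0]
wrist_force: [0.0, -0.1, 6.2]
opening: 11.3
gripper_force: 51.4
```

Run:
```python
from h import *
b=snap('scene','s5')
cv2.imwrite('pics/c6.png',cv2.resize(b['image'][90:190,210:290],None,fx=6,fy=6,interpolation=2)[:,:,::-1])
```

```text
(no output)
```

View pics/c6.png

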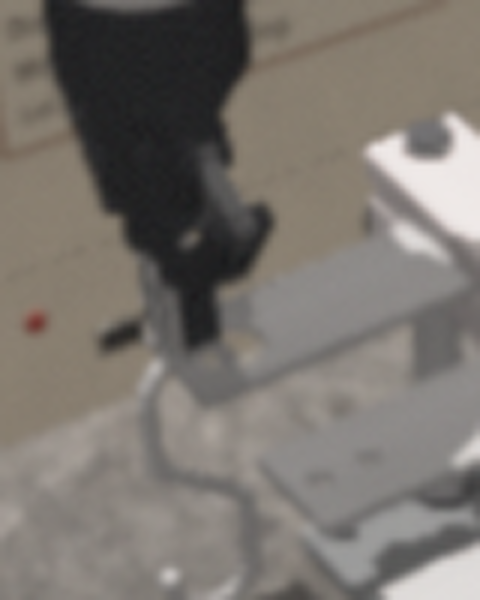

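The hook rests on the bridge with 6 N upward, its point is in the hole, and the shank is outside the free end. I'll release gently.

Request:
step_arm:
  targets: "-0.7 0 0 0 0; -0.65 0 0 0 0; -0.6 0 0 0 0; -0.5 0 0 0 0; -0.3 0 0 0 0; -0.1 0 0 0 0; -0.1 0 0 0 0; -0.1 0 0 0 0"
  squeeze: 20

```text
t: 12.2
position: [491.9, 285.8, 200.8]
orientation: [-0.023, 1.0, -0.0, 0.0]
wrist_force: [-0.3, -0.5, -0.6]
opening: 38.4
gripper_force: 0.0
```

Request:
step_arm:
  targets: "-0.1 0 0 -0.01 0; -0.1 0 0 -0.02 0; -0.1 0 0 -0.03 0; -0.1 0 0 -0.03 0; -0.1 0 0 -0.04 0; -0.1 0 0 0 0; -0.1 0 0 0 0; -0.1 0 0 0 0"

```text
t: 13.0
position: [491.6, 285.6, 330.3]
orientation: [-0.023, 1.0, -0.0, -0.0]
wrist_force: [-0.6, -0.8, -0.6]
opening: 38.3
gripper_force: 0.0
```

Request:
step_arm:
  targets: "-0.1 0.04 0 -0.02 0; -0.1 0.04 0 0 0; -0.1 0.04 0 0 0; -0.1 0.04 0 0 0; -0.1 0 0 0 0; -0.1 0 0 0 0; -0.1 0 0 0 0; -0.1 0 0 0 0"

```text
t: 13.8
position: [332.8, 278.6, 350.2]
orientation: [-0.022, 1.0, -0.0, -0.0]
wrist_force: [0.2, 0.5, -0.1]
opening: 38.6
gripper_force: 0.0
```

Run:
```python
from h import *
np.set_printoptions(precision=1,suppress=True)
b=snap('scene','s6');a=snap('top','t6')
D=np.zeros((600,800,3),np.uint8)
D[:600,:480]=cv2.resize(b['image'][90:190,210:290],None,fx=6,fy=6,interpolation=2)
D[:400,480:800]=cv2.resize(a['image'][200:300,100:180],None,fx=4,fy=4,interpolation=2)
cv2.imwrite('pics/c7.png',D[:,:,::-1])
T=np.array([491.7,285.5,219+21])
print((proj(b,T)-[210,90])*6,(proj(a,T)-[100,200])*4+[480,0]); print(read_state()['wrist_force'])
```

```text
[[171.4 257.1]] [[593.2 216.8]]
[ 0.1 -0.2  0.2]
```

View pics/c7.png

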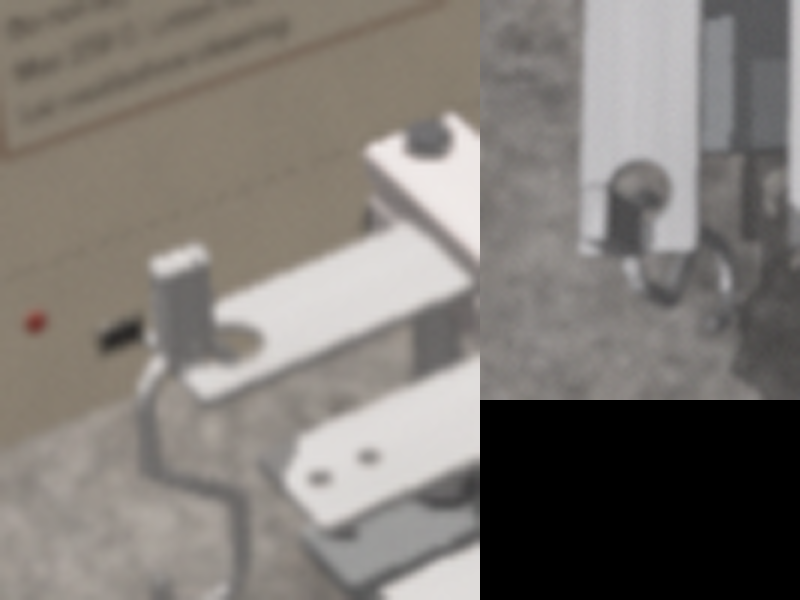

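The hook hangs upright by itself. The tab top is at about (180,262), against a predicted (174,260), and the shank is beyond the free end. I'll hand it in.

```bash
python3 -c "
from h import *
print(sign_off())"
```

```text
the job is handed in; nothing more can be done
None
```

The S-hook hangs by itself on the large-hole strip, point down through the hole and shank just beyond the free end; the gripper was clear of it, and I handed the job in at about 14 s (no verdict was returned).

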